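# Index the rotary assembly fixture one station and lock it

## Task

Turn the indexing table one position so that the finned cylinder bolted at its front comes to rest in the detent under the overhanging screw spindle, which may stand on the left or on the right. Then push the lock plunger at the front of the table fully home to lock it, let go, and leave the spindle stand and everything else on the bench undisturbed.

Things in the scene. Friction and masses are not known exactly. Their poses are not given: they have to be found in the camera images.
- index_base: fixed grey round base (236 mm across) of the indexing table; origin on the bench on the table's vertical axis; x points from the table's front to its rear (roughly away from the robot), y to its left, z up
- table_hub (a point): centre of the turntable's top face, 75 mm above the bench. Round steel disc, 260 mm across, with four stations 90 degrees apart (square nest plates 78 mm from the axis; at start front, left, rear, right), a rim slot in line with each, and four hand knobs midway between. Front nest: the finned cylinder; rear: a flat cover up to 107 mm above the bench; left, right: empty. All bolted on.
- turntable (a joint): rotation of the turntable in rad, 0 at the start, positive anticlockwise seen from above; turns from -3.0 to 3.0. Detents at multiples of 1.571: let go within 40 degrees of one, it is pulled in and rests within 0.02 rad of it after about 1 s. The detent resists with about 5 N at a knob. Turns only with the lock plunger out.
- cylinder_top (a point): centre of the top of the finned aluminium cylinder (66 x 62 mm, 63 mm tall, its top 144 mm above the bench) bolted on the turntable 78 mm from the axis, at the front at the start; turns with the table
- knob_0 (a point): black upright hand knob on the turntable's rim, a cylinder 30 mm across and 40 mm tall on a 16 mm steel post; origin at the middle of the grip, 153 mm above the bench (grip spans 133 to 173 mm), 100 mm from the turntable's axis; turns with the table; at the start rear left
- knob_1 (a point): black upright hand knob on the turntable's rim, a cylinder 30 mm across and 40 mm tall on a 16 mm steel post; origin at the middle of the grip, 153 mm above the bench (grip spans 133 to 173 mm), 100 mm from the turntable's axis; turns with the table; at the start front left
- knob_2 (a point): black upright hand knob on the turntable's rim, a cylinder 30 mm across and 40 mm tall on a 16 mm steel post; origin at the middle of the grip, 153 mm above the bench (grip spans 133 to 173 mm), 100 mm from the turntable's axis; turns with the table; at the start front right
- knob_3 (a point): black upright hand knob on the turntable's rim, a cylinder 30 mm across and 40 mm tall on a 16 mm steel post; origin at the middle of the grip, 153 mm above the bench (grip spans 133 to 173 mm), 100 mm from the turntable's axis; turns with the table; at the start rear right
- plunger (a joint): travel of the lock plunger in m along index_base's x: 0 to 0.004 at the start (pulled out, towards the robot), 0.025 fully home. It slides stiffly (about 4 N) and stays where it is left. It goes home only with the table resting in a detent; otherwise it strikes the rim at about 0.007.
- plunger_grip (a point): middle of the lock plunger's upright black handle, a cylinder 28 mm across and 42 mm tall at the front of the table (nearest the robot); 104 mm above the bench (spans 83 to 125 mm), 182 mm before the table's axis when out and 157 mm when home. Push it straight along index_base's x. The guide cheeks below it reach up to 76 mm above the bench.
- spindle_stand: fixed spindle stand; origin on the bench below the socket, axes parallel to index_base's. At x = 172 mm an 80 mm square foot and a 40 mm round column, 357 mm tall; an arm at 297 to 333 mm height reaches forward to an upright grey motor (56 mm across, 262 to 377 mm height) above the origin. At the mirror place of its column stands a fixed stack of flywheels, 80 mm across, 54 mm tall.
- socket_tip (a point): centre of the lower end of the spindle's socket (26 mm across), 196 mm above the bench, straight above the centre of the left or right station; the knobs pass under it
- spanner: loose steel spanner, 160 mm long, lying left of the table; origin under its middle
- driver: loose screwdriver, 180 mm long, lying right of the table; origin under its middle
- spare_cylinder: loose spare finned cylinder, 66 x 62 x 63 mm, standing on the bench; not to be touched; origin under its centre
- crankcase: loose aluminium crankcase casting, 110 x 85 mm, about 71 mm tall, on the bench; origin under its centre

How it is judged:
By the outcome, as a careful person would: the job done as asked, in the order asked, and still so for the second after the job is handed in, with the robot touching nothing.
It also fails if it takes over 54 s, if anything falls off the work surface, if the arm or the gripper's body presses on something with over 40 N, if the wrist force passes 120 N, or if a joint passes its speed limit or range.

## Robot

A 7-joint arm with a two-finger parallel gripper is mounted at the origin on the work surface. World frame = base frame: x ahead of the robot, y to its left, z up, the work surface at z = 0. Lengths are in m, angles in rad, forces in N, time in s.
With the tool pointing down it reaches from about 0.425 to 0.925 m from the base axis. Payload 6.8 kg.
Tool frame: the origin (TCP) lies midway between the tips of the shut fingers; the grasp point (between the pads) lies 19 mm behind it; z points along the fingers, y is the direction in which the jaws open and shut (so a half turn about z gives the same grasp; the last joint's range is limited). The gripper opens to 85 mm and grips with 20 to 120 N. Pads are 22 mm wide; open, the fingers measure 114 mm over their backs; the gripper's body (76 mm by 85 mm) begins 54 mm behind the grasp point. The pads swing forward as they close: fully open they stand 13 mm farther back than shut.
Start: joints at [-1.419, 0.477, 0.022, 1.555, -0.011, 1.109, -0.083], TCP at [0.173, 0.652, 0.231] pointing down, gripper open.
Joint ranges: [-2.96, 2.96], [-0.34, 2.1], [-1.41, 1.46], [0.24, 2.44], [-1.37, 4.51], [0.17, 1.92], [-2.96, 2.96]. Speed limits (rad/s): [2.39, 2.39, 3.14, 3.14, 3.14, 3.14, 3.14].

## Interface

Orientations are given as a unit quaternion [w, x, y, z].
In Python, from station import bot, vision gives the robot as it stands.
- The arm moves only by the tool move_arm, never from a script. Its argument "increments" is text: rows parted by semicolons, each of 7 numbers parted by spaces: the opening, from 0 (shut) to 1 (fully open), then the shift along the world's x, y, z in mm, then the turn, a rotation vector about the world's x, y, z in rad. In form: grip x y z rx ry rz; .... A call has exactly 8 rows; each row shifts and turns the commanded pose from where the row before left it; what a row does not reach is not made up. A row lasts 1/8 s, in which the tool goes at most 62.5 mm and 10.7 degrees, less where a joint would pass 70% of its speed; a pose out of reach is approached as far as the arm can. A call with a gripper value outside its range is refused whole. The fingers move at their own pace and stop on an object; "newtons" is the grip in N (left out, the last holds). Time passes only in rows, so rows that do not move let the fingers close, or fill a call up. It gives the time, the measured TCP pose, the force and the opening at its end, in the units of the state.
- bot.get_obs(): the state, without advancing time (a new reading comes with each control period).
- vision.read_camera(name): name is "scene" or "top"; returns (picture, depth): 384x512x3 uint8, red, green, blue; 384x512 float32, m along the optical axis (not along the pixel's ray), 0 where there is no reading.
- vision.calibration(name): a dict with "fx", "fy", "cx", "cy" (pixels), "R" (3x3) and "t" (3): a world point X has camera coordinates R X + t. Camera axes: x right, y down, z forward; pixel columns grow to the right and rows downward; lengths in m; the calibration is good to about 2 mm. A picture is of the moment at which its call begins. calibration takes no time and is no camera call.
- bot.hand_in(): hands the job in, once; it reports no verdict.
The state is a dict: "t": time; "q": joint angles; "joint_vel": joint speeds; "joint_torque": joint torques, N m; "eef_pos": TCP position; "tool_rot": TCP orientation; "contact_force": force on the tool from outside, world axes, zero at the start; "torque": the same for the moment, N m; "gripper_width": opening from 0.0 (shut) to 1.0 (fully open).
Only numpy, scipy, OpenCV 4.12 (cv2) and the standard library are available. Lean on these libraries where they do the work, as an engineer would, in place of code of your own. Each camera call takes 0.05 s, during which the arm holds its last target.

## Working session

There is one attempt and no reset: what is moved stays moved. The work goes in short steps, Python scripts to look and compute and a tool call to move; the robot and the scene stay as the last step left them, time stands still between calls to the robot, and variables do not carry over. Pictures are saved under pics/ and viewed, and the job is handed in when it is done.

Besides the shell and the picture viewer there is one more tool, called after "Request:" as name(argument=value, ...) on one line, values as JSON. move_arm: Moves the arm, as the interface text tells. Its arguments: {"type":"object","properties":{"increments":{"type":"string"},"newtons":{"type":"number"}},"required":["increments"]}

```bash
ls; mkdir -p pics
python3 - <<'E'
from station import bot, vision
import cv2,numpy as np
for n in ("scene","top"):
    p,d=vision.read_camera(n); cv2.imwrite(f"pics/{n}0.png",p[:,:,::-1]); np.savez(f"{n}0.npz",p=p,d=d)
    c=vision.calibration(n); print(n,c)
o=bot.get_obs(); print(o)
E
```

```text
pics
scene {'fx': 456.09046201659453, 'fy': 456.09046201659453, 'cx': 254.15275099562848, 'cy': 182.29396756095343, 'R': array([[ 0.94386004, -0.33004756,  0.01402992],
       [-0.20950346, -0.630888  , -0.7470533 ],
       [ 0.25541443,  0.70217444, -0.66461607]]), 't': array([-0.48570745,  0.20512304,  1.40990828])}
top {'fx': 475.6729313657714, 'fy': 475.6729313657714, 'cx': 256.07971692438196, 'cy': 195.06050914881487, 'R': array([[ 2.18693700e-03, -9.99935121e-01, -1.11790551e-02],
       [-9.89693229e-01, -5.63563152e-04, -1.43202635e-01],
       [ 1.43187044e-01,  1.13770103e-02, -9.89630251e-01]]), 't': array([0.01024745, 0.52252874, 1.25236263])}
{'t': 0.1, 'q': array([-1.41906238,  0.47775131,  0.02234027,  1.55630812, -0.01149454,
        1.10931255, -0.08308828]), 'joint_vel': array([ 0.00053753, -0.0015313 ,  0.00046387, -0.00390986,  0.00060205,
       -0.0001452 ,  0.00058385]), 'joint_torque': array([ 4.30375934e-03, -5.97756565e+01,  1.61324020e+00, -2.81952167e+01,
        1.27101608e-02,  5.10278740e-03, -3.18201580e-05]), 'eef_pos': array([0.17329737, 0.65183959, 0.23041895]), 'tool_rot': array([-4.49284627e-05,  1.29533549e-01,  9.91574696e-01, -8.24352253e-04]), 'contact_force': array([-0.38239504,  0.27087769, -0.19007171]), 'torque': array([-0.01779087, -0.01677226,  0.00556501]), 'gripper_width': 0.9989498769977253}
```

View pics/scene0.png

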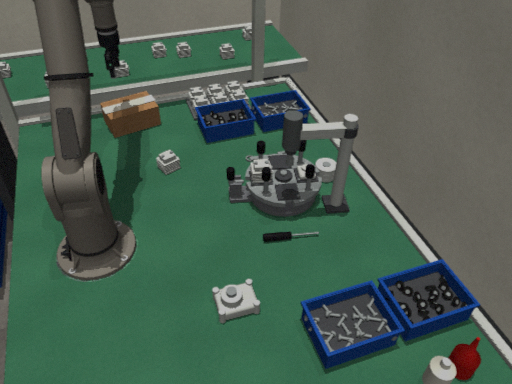

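View pics/top0.png

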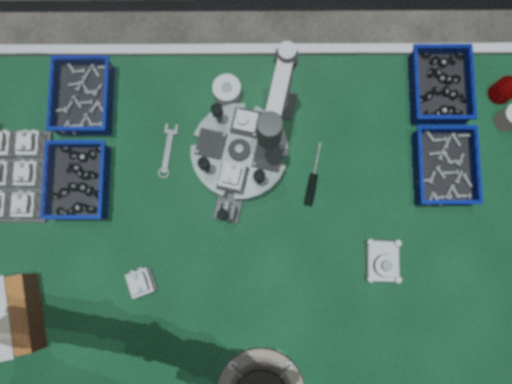

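Run:
```python
import cv2,numpy as np
p=np.load("top0.npz")["p"][:,:,::-1]; c=p[30:230,150:350]; cv2.imwrite("pics/topz.png",cv2.resize(c,(600,600),interpolation=cv2.INTER_CUBIC))
p=np.load("scene0.npz")["p"][:,:,::-1]; c=p[100:225,215:365]; cv2.imwrite("pics/scz.png",cv2.resize(c,(720,600),interpolation=cv2.INTER_CUBIC))
```

```text
(no output)
```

View pics/topz.png

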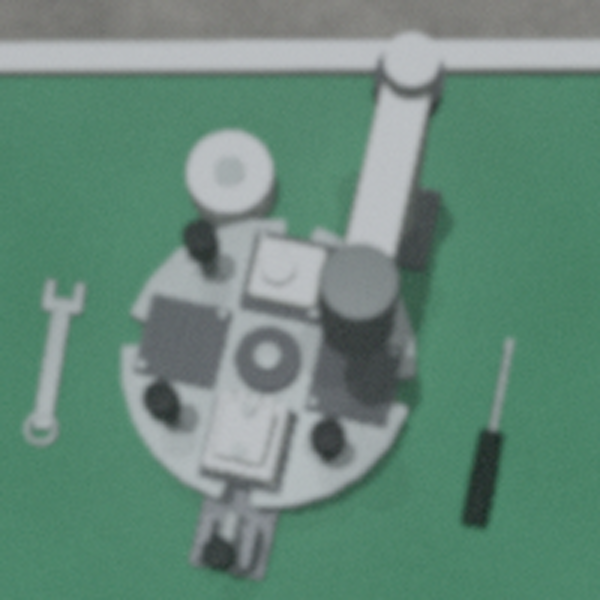

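View pics/scz.png

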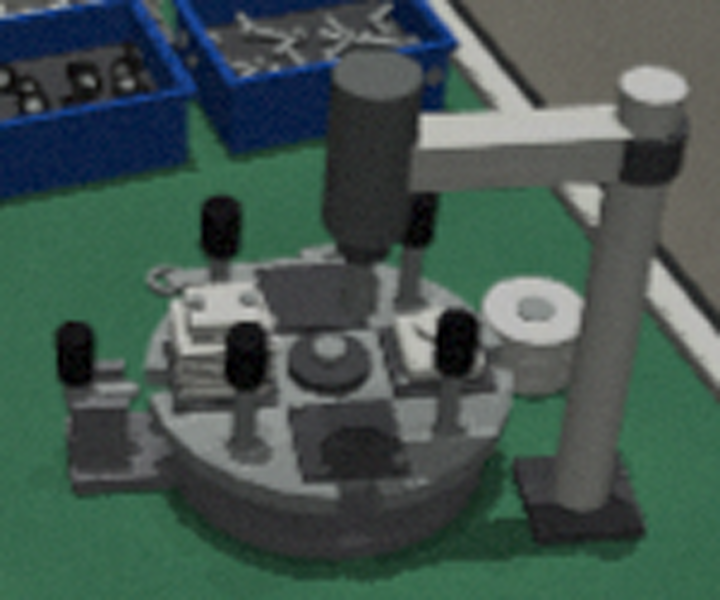

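```bash
cat > h.py <<'E'
from station import bot, vision
import cv2,numpy as np
def ray(n,u,v):
    c=vision.calibration(n); R=c["R"];C=-R.T@c["t"]
    d=R.T@np.array([(u-c["cx"])/c["fx"],(v-c["cy"])/c["fy"],1]); return C,d
def onz(n,u,v,z):
    C,d=ray(n,u,v); return C+d*(z-C[2])/d[2]
def proj(n,X):
    c=vision.calibration(n); x=c["R"]@X+c["t"]; return np.array([c["fx"]*x[0]/x[2]+c["cx"],c["fy"]*x[1]/x[2]+c["cy"]])
def tri(a,b):
    (C1,d1),(C2,d2)=ray("top",*a),ray("scene",*b)
    s=np.linalg.lstsq(np.c_[d1,-d2],C2-C1,rcond=None)[0]
    P,Q=C1+s[0]*d1,C2+s[1]*d2; return (P+Q)/2,np.linalg.norm(P-Q)
def blobs(p,box,thr=45,amin=20):
    x0,y0,x1,y1=box; g=p[y0:y1,x0:x1].max(2)
    m=(g<thr).astype(np.uint8); n,l,s,c=cv2.connectedComponentsWithStats(m)
    return [(c[i]+[x0,y0],s[i,:]+np.array([x0,y0,0,0,0])) for i in range(1,n) if s[i,4]>=amin]
E
python3 - <<'E'
from h import *
for n,b in (("top",(190,90,300,230)),("scene",(215,130,330,225))):
    p=np.load(n+"0.npz")["p"]
    print(n,-vision.calibration(n)["R"].T@vision.calibration(n)["t"])
    for c,s in blobs(p,b): print(c.round(1),s,onz(n,*c,.153).round(4),onz(n,*c,.104).round(4))
E
```

```text
top [ 0.33779864 -0.00370688  1.31431799]
scene [ 0.14130292 -1.02089845  1.09709999]
[287.2 143.3] [282 130  14  25 130] [0.6792 0.1317 0.153 ] [0.7071 0.1915 0.104 ]
[299.4 142.6] [293 130  13  22 135] [0.7208 0.1222 0.153 ] [0.7509 0.1815 0.104 ]
[260.5 147.1] [257 141   8  14  95] [0.5844 0.1403 0.153 ] [0.6074 0.2006 0.104 ]
[309.7 171.6] [306 165   9  15 105] [ 0.6903 -0.0307  0.153 ] [0.7188 0.0207 0.104 ]
[230.2 173.5] [227 167   8  14  93] [0.4456 0.0402 0.153 ] [0.4613 0.0953 0.104 ]
[265.8 174.1] [262 167   9  15 109] [0.5523 0.0021 0.153 ] [0.5736 0.0552 0.104 ]
[282.3 179.6] [275 177  16   5  26] [ 0.5922 -0.0394  0.153 ] [0.6156 0.0116 0.104 ]
[289.4 194.1] [282 189  17  11 146] [ 0.5876 -0.108   0.153 ] [ 0.6108 -0.0606  0.104 ]
[326.5 207.5] [322 198   8  16  48] [ 0.6693 -0.1957  0.153 ] [ 0.6967 -0.1529  0.104 ]
```

Run:
```python
from h import *
p=np.load("top0.npz")["p"]
for thr in(60,75):
  for c,s in blobs(p,(190,90,300,230),thr,15): print(thr,c.round(1),s,onz("top",*c,.160).round(4),onz("top",*c,.104).round(4))
# hub centre guess & consistency
H=np.array([.637,.055]);th=-.229
R=np.array([[np.cos(th),-np.sin(th)],[np.sin(th),np.cos(th)]])
for nm,l,z in (("hub",(0,0),.075),("k0",(.0707,.0707),.153),("k1",(-.0707,.0707),.153),("k2",(-.0707,-.0707),.153),("k3",(.0707,-.0707),.153),("pl",(-.182,0),.104),("cyl",(-.078,0),.144),("sock",(0,-.078),.196),("motor",(0,-.078),.377),("col",(.172,-.078),.357),("fly",(.172,.078),.054)):
    X=np.r_[H+R@l,z]; print(nm,X.round(4),proj("top",X).round(1),proj("scene",X).round(1))
```

```text
60 [218.  114.2] [215 113   6   4  16] [0.7102 0.1058 0.16  ] [0.7283 0.1112 0.104 ]
75 [216.9 110.4] [212 104  10  15 109] [0.7203 0.1087 0.16  ] [0.7389 0.1142 0.104 ]
75 [287.2 113.9] [283 106   8  14  62] [ 0.7108 -0.0682  0.16  ] [ 0.7289 -0.0714  0.104 ]
75 [271.  147.3] [258 133  24  31 434] [ 0.6248 -0.0274  0.16  ] [ 0.6387 -0.0285  0.104 ]
75 [203.8 163.9] [199 158  11  13  93] [0.5829 0.1392 0.16  ] [0.5947 0.1462 0.104 ]
75 [259.  176.1] [255 170   9  13  90] [0.5521 0.0024 0.16  ] [0.5625 0.0027 0.104 ]
75 [222.7 214.7] [218 209  10  11  81] [0.4564 0.0908 0.16  ] [0.4622 0.0954 0.104 ]
hub [0.637 0.055 0.075] [239.5 150.6] [282.9 176.7]
k0 [0.7219 0.1078 0.153 ] [217.5 110.7] [301.3 144.9]
k1 [0.5842 0.1399 0.153 ] [203.9 163.9] [260.5 147.2]
k2 [0.5521 0.0022 0.153 ] [259.1 176.6] [265.7 174. ]
k3 [ 0.6898 -0.0299  0.153 ] [271.9 122.9] [309.4 171.4]
pl [0.4598 0.0963 0.104 ] [222.4 215.6] [229.6 173.4]
cyl [0.561  0.0727 0.144 ] [231.  173.7] [260.8 162.4]
sock [ 0.6193 -0.021   0.196 ] [268.7 145.9] [288.9 163.8]
motor [ 0.6193 -0.021   0.377 ] [270.  124.1] [293.  114.7]
col [ 0.7868 -0.06    0.357 ] [288.1  50.5] [350.7 117.7]
fly [0.8222 0.0919 0.054 ] [227.   87.1] [326.3 164.2]
```

Request:
move_arm(increments="1 26 -32 2 0 0 -0.047; 1 26 -32 2 0 0 -0.047; 1 26 -32 2 0 0 -0.047; 1 26 -32 2 0 0 -0.047; 1 26 -32 2 0 0 -0.047; 1 26 -32 2 0 0 -0.047; 1 26 -32 2 0 0 -0.047; 1 26 -32 2 0 0 -0.047")

```text
t: 1.1
eef_pos: [0.3819, 0.395, 0.2471]
tool_rot: [-0.0, 0.313, 0.95, -0.0]
contact_force: [-0.2, 0.4, 0.3]
gripper_width: 1.003
```

Request:
move_arm(increments="1 26 -32 0 0 0 -0.047; 1 26 -32 0 0 0 -0.047; 1 26 -32 0 0 0 -0.047; 1 26 -32 0 0 0 -0.047; 1 26 -32 0 0 0 -0.047; 1 26 -32 0 0 0 -0.047; 1 26 -32 0 0 0 -0.047; 1 21 -32 0 0 0 -0.047")

```text
t: 2.1
eef_pos: [0.585, 0.1392, 0.2469]
tool_rot: [-0.0, 0.485, 0.874, -0.0]
contact_force: [0.4, -0.3, 0.6]
gripper_width: 0.999
```

```bash
cat > st.py <<'E'
from h import *
from scipy.spatial.transform import Rotation as Ro
o=bot.get_obs(); w,x,y,z=o["tool_rot"]; M=Ro.from_quat([x,y,z,w]).as_matrix()
print("t",o["t"],"p",o["eef_pos"].round(4),"yang",np.degrees(np.arctan2(M[1,1],M[0,1])).round(2),"z",M[:,2].round(3),"F",o["contact_force"].round(1),"w",round(o["gripper_width"],3),"q",o["q"].round(2))
E
python3 st.py
```

```text
t 2.1 p [0.585  0.1392 0.2469] yang 31.94 z [-0. -0. -1.] F [ 0.4 -0.3  0.6] w 0.999 q [-0.66  0.36  0.41  1.74 -0.16  1.07  0.37]
```

Request:
move_arm(increments="1 0 0 -16 0 0 0; 1 0 0 -16 0 0 0; 1 0 0 -16 0 0 0; 1 0 0 -16 0 0 0; 1 0 0 -16 0 0 0; 1 0 0 -16 0 0 0; 0.5 0 0 0 0 0 0; 0.5 0 0 0 0 0 0", newtons=20)

```text
t: 3.1
eef_pos: [0.5848, 0.1403, 0.1516]
tool_rot: [0.0, 0.485, 0.875, 0.0]
contact_force: [0.3, -0.3, 0.2]
gripper_width: 0.606
```

```bash
python3 - <<'E'
from h import *
a,_=vision.read_camera("scene");b,_=vision.read_camera("top")
f=lambda p,x,y:cv2.resize(p[y:y+150,x:x+100+50,::-1],(400,400),interpolation=cv2.INTER_CUBIC)
cv2.imwrite("pics/m1.png",np.hstack([f(a,210,80),f(b,170,80)]))
E
python3 st.py
```

```text
t 3.2 p [0.585  0.1404 0.152 ] yang 32.02 z [ 0.001  0.001 -1.   ] F [ 0.1 -0.1  0.6] w 0.505 q [-0.63  0.46  0.38  1.83 -0.21  0.89  0.41]
```

View pics/m1.png

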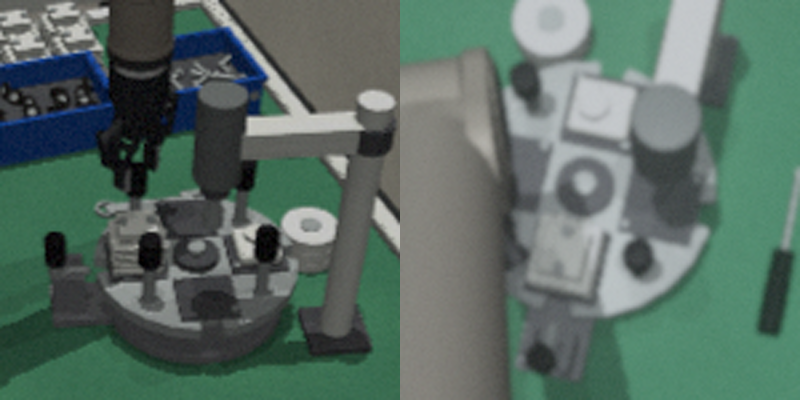

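Run:
```python
import numpy as np
H=np.array([637,55]);a0=np.radians(121.9)
P=lambda k:H+100*np.array([np.cos(a0+np.radians(5*k)),np.sin(a0+np.radians(5*k))])
prev=np.array([585.,140.4]);
for k in range(1,16): n=P(k); d=(n-prev).round(1); prev=prev+d; print(k,d,prev)
```

```text
1 [-8.  -5.4] [577. 135.]
2 [-6.8 -5.6] [570.2 129.4]
3 [-6.2 -6.1] [564.  123.3]
4 [-5.7 -6.6] [558.3 116.7]
5 [-5.1 -7.1] [553.2 109.6]
6 [-4.4 -7.5] [548.8 102.1]
7 [-3.8 -7.9] [545.   94.2]
8 [-3.1 -8.1] [541.9  86.1]
9 [-2.3 -8.4] [539.6  77.7]
10 [-1.6 -8.6] [538.   69.1]
11 [-0.9 -8.7] [537.1  60.4]
12 [-0.  -8.7] [537.1  51.7]
13 [ 0.6 -8.7] [537.7  43. ]
14 [ 1.4 -8.6] [539.1  34.4]
15 [ 2.2 -8.5] [541.3  25.9]
```

Request:
move_arm(increments="0.48 -8 -5.4 0 0 0 0.0873; 0.48 -6.8 -5.6 0 0 0 0.0873; 0.48 -6.2 -6.1 0 0 0 0.0873; 0.48 -5.7 -6.6 0 0 0 0.0873; 0.48 -5.1 -7.1 0 0 0 0.0873; 0.48 -4.4 -7.5 0 0 0 0.0873; 0.48 -3.8 -7.9 0 0 0 0.0873; 0.48 -3.1 -8.1 0 0 0 0.0873")

```text
t: 4.2
eef_pos: [0.5433, 0.0875, 0.1526]
tool_rot: [0.002, 0.154, 0.988, 0.002]
contact_force: [3.4, 3.4, -1.5]
gripper_width: 0.48
```

```bash
python3 - <<'E'
from h import *
a,_=vision.read_camera("scene");b,_=vision.read_camera("top")
f=lambda p,x,y:cv2.resize(p[y:y+150,x:x+100+50,::-1],(400,400),interpolation=cv2.INTER_CUBIC)
cv2.imwrite("pics/m2.png",np.hstack([f(a,210,80),f(b,170,80)]))
E
python3 st.py
```

```text
t 4.3 p [0.5418 0.0855 0.1522] yang 72.02 z [ 0.002  0.    -1.   ] F [-1.1 -0.6 -0.1] w 0.478 q [-0.45  0.37  0.23  1.95 -0.11  0.84  1.09]
```

View pics/m2.png

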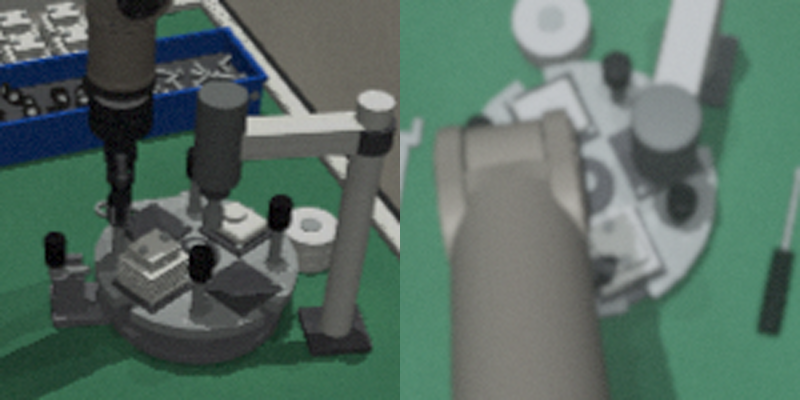

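Run:
```python
from h import *
b,d=vision.read_camera("top");c=vision.calibration("top")
v,u=np.mgrid[:384,:512]; X=np.stack([(u-c["cx"])/c["fx"]*d,(v-c["cy"])/c["fy"]*d,d],-1)
W=(X-c["t"])@c["R"]
for r in range(120,185,10):
    print(r,[(int(k),W[r,k].round(3).tolist()) for k in (338//2+20,200,225,236,241,246)])
b,d=vision.read_camera("scene");c=vision.calibration("scene")
X=np.stack([(u-c["cx"])/c["fx"]*d,(v-c["cy"])/c["fy"]*d,d],-1);W=(X-c["t"])@c["R"]
for r in range(82,170,6): print(r,W[r,255].round(3),W[r,262].round(3))
```

```text
120 [(189, [0.745, 0.204, -0.001]), (200, [0.744, 0.172, 0.003]), (225, [0.713, 0.093, 0.103]), (236, [0.714, 0.064, 0.098]), (241, [0.721, 0.052, 0.075]), (246, [0.721, 0.038, 0.075])]
130 [(189, [0.569, 0.123, 0.509]), (200, [0.57, 0.104, 0.508]), (225, [0.566, 0.059, 0.521]), (236, [0.57, 0.041, 0.506]), (241, [0.69, 0.051, 0.088]), (246, [0.694, 0.038, 0.074])]
140 [(189, [0.546, 0.12, 0.527]), (200, [0.548, 0.102, 0.52]), (225, [0.544, 0.058, 0.535]), (236, [0.549, 0.04, 0.519]), (241, [0.664, 0.051, 0.084]), (246, [0.665, 0.038, 0.08])]
150 [(189, [0.524, 0.116, 0.546]), (200, [0.524, 0.098, 0.545]), (225, [0.524, 0.057, 0.546]), (236, [0.524, 0.038, 0.548]), (241, [0.633, 0.05, 0.097]), (246, [0.636, 0.037, 0.085])]
160 [(189, [0.507, 0.116, 0.549]), (200, [0.503, 0.096, 0.564]), (225, [0.503, 0.055, 0.567]), (236, [0.507, 0.038, 0.549]), (241, [0.519, 0.033, 0.492]), (246, [0.611, 0.038, 0.076])]
170 [(189, [0.491, 0.116, 0.546]), (200, [0.483, 0.093, 0.583]), (225, [0.482, 0.053, 0.588]), (236, [0.487, 0.037, 0.562]), (241, [0.575, 0.049, 0.123]), (246, [0.57, 0.035, 0.144])
[... 151 characters left out ...]
8]), (246, [0.526, 0.031, 0.254])]
82 [0.523 0.037 0.467] [0.543 0.036 0.464]
88 [0.525 0.041 0.446] [0.544 0.037 0.444]
94 [0.528 0.048 0.423] [0.549 0.049 0.418]
100 [0.528 0.049 0.402] [0.55  0.051 0.397]
106 [0.529 0.049 0.382] [0.55  0.047 0.379]
112 [0.529 0.05  0.361] [0.55  0.047 0.358]
118 [0.53  0.051 0.339] [0.554 0.056 0.331]
124 [0.53  0.049 0.319] [0.552 0.049 0.314]
130 [0.53  0.049 0.297] [0.552 0.048 0.293]
136 [0.53  0.048 0.275] [ 0.688  0.398 -0.001]
142 [0.529 0.044 0.256] [ 0.673  0.359 -0.   ]
148 [0.521 0.022 0.25 ] [0.658 0.317 0.003]
154 [0.528 0.039 0.212] [ 0.648  0.288 -0.002]
160 [0.531 0.047 0.182] [0.599 0.16  0.078]
166 [0.546 0.085 0.123] [0.586 0.125 0.081]
```

Request:
move_arm(increments="0.48 -2.3 -8.4 0 0 0 0.0873; 0.48 -1.6 -8.6 0 0 0 0.0873; 0.48 -0.9 -8.7 0 0 0 0.0873; 0.48 0 -8.7 0 0 0 0.0873; 0.48 0.6 -8.7 0 0 0 0.0873; 0.48 1.4 -8.6 0 0 0 0.0873; 0.6 0 0 0 0 0 0; 0.7 0 0 0 0 0 0")

```text
t: 5.4
eef_pos: [0.5386, 0.0338, 0.1513]
tool_rot: [-0.0, -0.104, 0.995, -0.0]
contact_force: [0.6, -2.7, -0.1]
gripper_width: 0.695
```

Request:
move_arm(increments="0.8 0 0 0 0 0 0; 0.9 0 0 0 0 0 0; 0.9 0 0 0 0 0 0; 0.9 0 0 8 0 0 0; 0.9 0 0 16 0 0 0; 0.9 0 0 16 0 0 0; 0.9 0 0 16 0 0 0; 0.9 0 0 16 0 0 0")

```text
t: 6.4
eef_pos: [0.5386, 0.0345, 0.2248]
tool_rot: [0.0, -0.105, 0.994, 0.0]
contact_force: [-0.1, -0.5, 0.5]
gripper_width: 0.9
```

```bash
python3 - <<'E'
from h import *
a,_=vision.read_camera("scene");b,_=vision.read_camera("top")
f=lambda p,x,y:cv2.resize(p[y:y+150,x:x+100+50,::-1],(400,400),interpolation=cv2.INTER_CUBIC)
cv2.imwrite("pics/m3.png",np.hstack([f(a,210,80),f(b,170,80)]))
E
python3 st.py
```

```text
t 6.5 p [0.5398 0.0346 0.2257] yang 102.05 z [ 0.004  0.001 -1.   ] F [0.6 0.2 0. ] w 0.9 q [-0.3   0.26  0.14  1.89 -0.04  0.99  1.64]
```

View pics/m3.png

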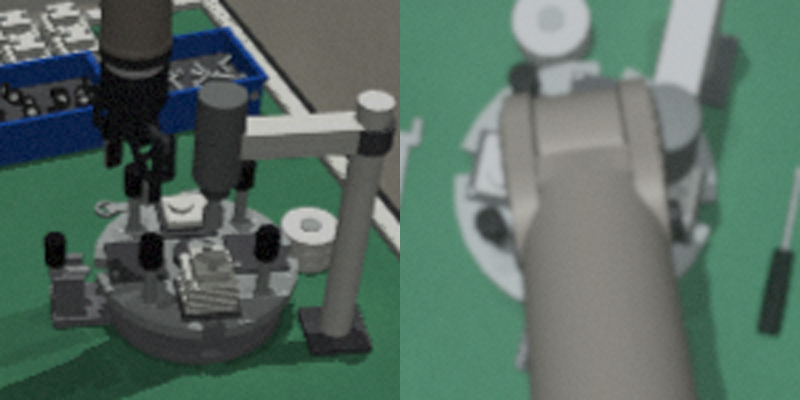

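Request:
move_arm(increments="0.9 -16 12.2 0 0 0 -0.03; 0.9 -16 12.2 0 0 0 -0.13; 0.9 -16 12.2 0 0 0 -0.13; 0.9 -16 12.2 0 0 0 -0.13; 0.9 -16 12.2 0 0 0 -0.13; 0.9 0 0 0 0 0 -0.13; 0.9 0 0 0 0 0 -0.13; 0.9 0 0 0 0 0 -0.13")

```text
t: 7.5
eef_pos: [0.4581, 0.0954, 0.223]
tool_rot: [-0.0, 0.359, 0.933, -0.0]
contact_force: [0.5, -1.0, -0.2]
gripper_width: 0.901
```

Request:
move_arm(increments="0.9 0 0 0 0 0 -0.13; 0.9 0 0 0 0 0 -0.13; 0.9 0 0 0 0 0 -0.13; 0.9 0 0 0 0 0 -0.13; 0.9 0 0 0 0 0 -0.13; 0.9 0 0 0 0 0 -0.13; 0.9 0 0 0 0 0 -0.13; 0.9 0 0 0 0 0 -0.16")

```text
t: 8.5
eef_pos: [0.4582, 0.0953, 0.223]
tool_rot: [-0.0, 0.785, 0.62, -0.0]
contact_force: [0.9, -0.5, -0.6]
gripper_width: 0.905
```

```bash
python3 - <<'E'
from h import *
a,_=vision.read_camera("scene");b,_=vision.read_camera("top")
np.savez("s4.npz",a=a)
f=lambda p,x,y:cv2.resize(p[y:y+150,x:x+100+50,::-1],(400,400),interpolation=cv2.INTER_CUBIC)
cv2.imwrite("pics/m4.png",np.hstack([f(a,210,80),f(b,170,80)]))
for thr in (45,): 
  for c,s in blobs(a,(215,130,330,225),thr): print(c.round(1),s,onz("scene",*c,.153).round(4),onz("scene",*c,.104).round(4))
E
python3 st.py
```

```text
[244.  132.7] [238 130  13  11  55] [0.5574 0.2379 0.153 ] [0.579  0.3033 0.104 ]
[284.7 139. ] [283 130   5  20  63] [0.6805 0.1576 0.153 ] [0.7085 0.2188 0.104 ]
[297.8 146.2] [286 134  20  21 139] [0.7076 0.1052 0.153 ] [0.7369 0.1636 0.104 ]
[260.4 147. ] [257 141   8  13  94] [0.584  0.1408 0.153 ] [0.607  0.2011 0.104 ]
[309.7 171.2] [305 165  10  14 110] [ 0.6911 -0.0293  0.153 ] [0.7196 0.0222 0.104 ]
[230.1 173.5] [227 167   8  14  94] [0.4456 0.0405 0.153 ] [0.4614 0.0956 0.104 ]
[266.1 174.3] [262 168   9  14 114] [0.5528 0.0009 0.153 ] [0.5741 0.0539 0.104 ]
[289.8 198. ] [280 197  20   3  34] [ 0.5824 -0.1241  0.153 ] [ 0.6052 -0.0775  0.104 ]
[326.9 208.2] [324 204   6   9  39] [ 0.6693 -0.1987  0.153 ] [ 0.6967 -0.156   0.104 ]
t 8.6 p [0.4582 0.0953 0.223 ] yang -13.17 z [-0.001 -0.    -1.   ] F [ 0.2 -0.1  0.4] w 0.903 q [-0.61  0.14  0.3   2.06 -0.05  0.95 -0.51]
```

View pics/m4.png

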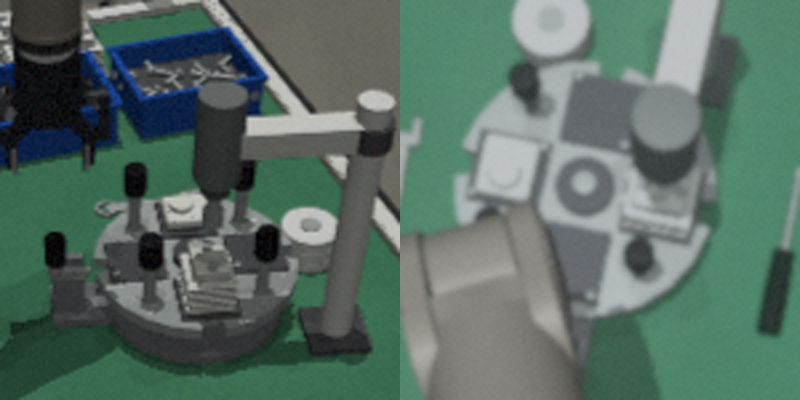

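Request:
move_arm(increments="0.9 1.5 0.8 -16 0 0 0; 0.9 0 0 -17 0 0 0; 0.9 0 0 -17 0 0 0; 0.9 0 0 -17 0 0 0; 0.9 0 0 -17 0 0 0; 0.9 0 0 -17 0 0 0; 0.9 0 0 -16 0 0 0; 0.9 0 0 -14 0 0 0")

```text
t: 9.6
eef_pos: [0.4598, 0.0962, 0.0915]
tool_rot: [-0.0, 0.782, 0.623, -0.0]
contact_force: [-0.4, 0.7, -0.3]
gripper_width: 0.9
```

Request:
move_arm(increments="0.7 0 0 0 0 0 0; 0.55 0 0 0 0 0 0; 0.42 0 0 0 0 0 0; 0.42 0 0 0 0 0 0; 0.42 0 0 0 0 0 0; 0.42 0 0 0 0 0 0; 0.42 0 0 0 0 0 0; 0.42 0 0 0 0 0 0")

```text
t: 10.6
eef_pos: [0.46, 0.0962, 0.0923]
tool_rot: [-0.0, 0.783, 0.622, 0.0]
contact_force: [-1.6, -0.3, -0.6]
gripper_width: 0.418
```

```bash
cat > look.py <<'E'
from h import *
import sys
a,_=vision.read_camera("scene");b,_=vision.read_camera("top")
f=lambda p,x,y:cv2.resize(p[y:y+150,x:x+100+50,::-1],(400,400),interpolation=cv2.INTER_CUBIC)
cv2.imwrite(f"pics/{sys.argv[1]}.png",np.hstack([f(a,190,80),f(b,170,80)]))
for c,s in blobs(a,(215,130,330,225),45): print(c.round(1),s,onz("scene",*c,.153).round(4),onz("scene",*c,.104).round(4))
E
python3 look.py m5;python3 st.py
```

```text
[229.9 150.7] [215 130  35  46 813] [0.4794 0.1537 0.153 ] [0.497  0.2147 0.104 ]
[284.1 138.5] [283 130   4  19  46] [0.6797 0.1611 0.153 ] [0.7076 0.2225 0.104 ]
[260.4 147. ] [257 141   8  13  94] [0.584  0.1408 0.153 ] [0.607  0.2011 0.104 ]
[300.7 145.4] [296 140  10  12  86] [0.7189 0.106  0.153 ] [0.7489 0.1645 0.104 ]
[290.  152.2] [286 150  10   5  32] [0.6692 0.0822 0.153 ] [0.6966 0.1395 0.104 ]
[309.6 171.2] [305 164  10  15 110] [ 0.6908 -0.0291  0.153 ] [0.7193 0.0224 0.104 ]
[230.5 173.5] [227 167   9  14 102] [0.4467 0.0401 0.153 ] [0.4626 0.0952 0.104 ]
[266.1 174.3] [262 168   9  14 114] [0.5527 0.0008 0.153 ] [0.5741 0.0538 0.104 ]
[288.8 198.1] [280 197  20   3  30] [ 0.5793 -0.1236  0.153 ] [ 0.602  -0.0771  0.104 ]
[327. 208.] [324 204   6   9  38] [ 0.6697 -0.1983  0.153 ] [ 0.6971 -0.1556  0.104 ]
t 10.7 p [0.46   0.0962 0.0923] yang -13.11 z [-0. -0. -1.] F [-0.2 -0.2 -0.3] w 0.42 q [-0.56  0.35  0.26  2.17 -0.15  0.64 -0.42]
```

View pics/m5.png

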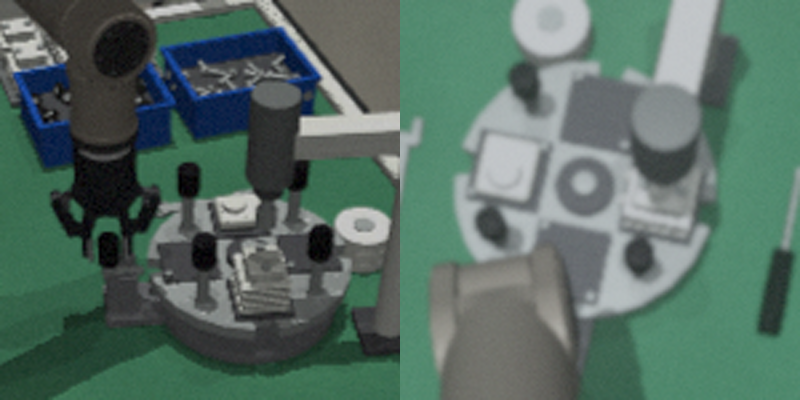

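Request:
move_arm(increments="0.42 3.9 -0.9 0 0 0 0; 0.42 3.9 -0.9 0 0 0 0; 0.42 3.9 -0.9 0 0 0 0; 0.42 3.9 -0.9 0 0 0 0; 0.42 3.9 -0.9 0 0 0 0; 0.42 1.95 -0.45 0 0 0 0; 0.42 1.95 -0.45 0 0 0 0; 0.42 0 0 0 0 0 0")

```text
t: 11.7
eef_pos: [0.4837, 0.0908, 0.0922]
tool_rot: [0.0, 0.783, 0.622, 0.0]
contact_force: [-3.6, 2.0, -1.3]
gripper_width: 0.417
```

```bash
python3 look.py m6;python3 st.py
```

```text
[238.5 152.7] [ 217  130   48   51 1051] [0.5038 0.1344 0.153 ] [0.5226 0.1944 0.104 ]
[284.7 138. ] [282 130   7  17  52] [0.6826 0.1632 0.153 ] [0.7107 0.2247 0.104 ]
[298.1 147.2] [286 140  20  15 118] [0.7061 0.0996 0.153 ] [0.7354 0.1577 0.104 ]
[309.7 171.3] [305 165  10  14 110] [ 0.691  -0.0294  0.153 ] [0.7196 0.0221 0.104 ]
[266.1 174.3] [262 168   9  14 116] [0.5527 0.0008 0.153 ] [0.574  0.0538 0.104 ]
[253. 178.] [250 177   8   3  21] [ 0.5075 -0.0032  0.153 ] [0.5265 0.0497 0.104 ]
[288.5 198.1] [280 197  17   3  31] [ 0.5783 -0.1234  0.153 ] [ 0.6009 -0.0768  0.104 ]
[327.  208.2] [324 204   6  10  40] [ 0.6694 -0.199   0.153 ] [ 0.6968 -0.1564  0.104 ]
t 11.8 p [0.4836 0.0908 0.0922] yang -13.11 z [ 0.001 -0.    -1.   ] F [-1.7  1.7 -0.8] w 0.423 q [-0.53  0.38  0.26  2.12 -0.16  0.66 -0.39]
```

Request:
move_arm(increments="0.42 0.97 -0.23 0 0 0 0; 0.42 0.97 -0.23 0 0 0 0; 0.42 0.97 -0.23 0 0 0 0; 0.42 0.97 -0.23 0 0 0 0; 0.42 0.97 -0.23 0 0 0 0; 0.42 0.97 -0.23 0 0 0 0; 0.42 0 0 0 0 0 0; 0.42 0 0 0 0 0 0")

```text
t: 12.8
eef_pos: [0.4885, 0.0897, 0.0922]
tool_rot: [-0.001, 0.783, 0.622, -0.001]
contact_force: [-6.3, 4.5, 0.5]
gripper_width: 0.42
```

Request:
move_arm(increments="0.42 0.97 -0.23 0 0 0 0; 0.42 0.97 -0.23 0 0 0 0; 0.42 0.97 -0.23 0 0 0 0; 0.42 0 0 0 0 0 0; 0.42 0 0 0 0 0 0; 0.42 0 0 0 0 0 0; 0.42 0 0 0 0 0 0; 0.42 0 0 0 0 0 0")

```text
t: 13.8
eef_pos: [0.4885, 0.0896, 0.092]
tool_rot: [-0.002, 0.783, 0.622, -0.003]
contact_force: [-14.4, 5.7, 9.3]
gripper_width: 0.417
```

```bash
python3 look.py m7;python3 st.py
```

```text
[240.1 152.6] [ 219  130   46   51 1032] [0.509  0.1331 0.153 ] [0.5281 0.193  0.104 ]
[284.1 137.3] [283 130   5  17  39] [0.6822 0.1676 0.153 ] [0.7102 0.2293 0.104 ]
[300.8 145.4] [296 140  10  12  86] [0.719  0.1061 0.153 ] [0.749  0.1645 0.104 ]
[289.8 152.3] [285 150  11   5  30] [0.6682 0.082  0.153 ] [0.6956 0.1393 0.104 ]
[309.7 171.2] [305 164  10  15 112] [ 0.691  -0.0293  0.153 ] [0.7195 0.0222 0.104 ]
[266.1 174.3] [262 168   9  14 115] [5.527e-01 5.000e-04 1.530e-01] [0.574  0.0535 0.104 ]
[253.1 177.7] [250 174   9   7  30] [ 0.5082 -0.002   0.153 ] [0.5273 0.0508 0.104 ]
[290.1 198. ] [281 197  19   3  32] [ 0.5832 -0.1243  0.153 ] [ 0.6062 -0.0778  0.104 ]
[326.9 208.1] [324 204   6  10  38] [ 0.6693 -0.1986  0.153 ] [ 0.6967 -0.1559  0.104 ]
t 13.9 p [0.4885 0.0896 0.092 ] yang -13.05 z [-0.007  0.001 -1.   ] F [-13.9   5.8  10.1] w 0.42 q [-0.52  0.39  0.26  2.1  -0.16  0.67 -0.38]
```

View pics/m7.png

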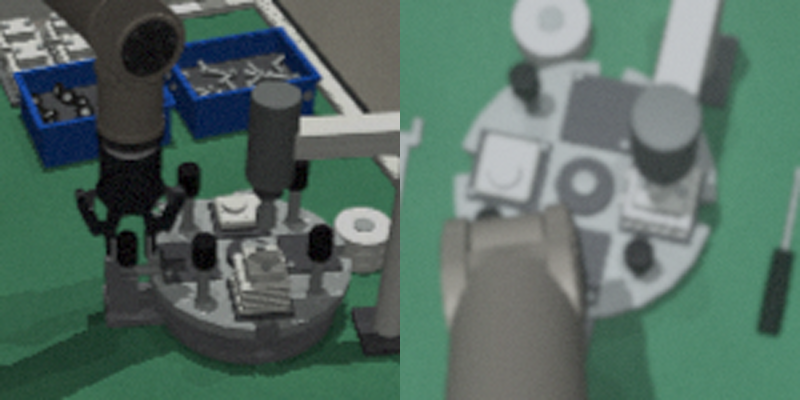

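Request:
move_arm(increments="0.42 -3 0.7 0 0 0 0; 0.6 -1 0.2 0 0 0 0; 0.85 0 0 0 0 0 0; 0.85 0 0 0 0 0 0; 0.85 0 0 0 0 0 0; 0.85 0 0 16 0 0 0; 0.85 0 0 20 0 0 0; 0.85 0 0 20 0 0 0")

```text
t: 14.9
eef_pos: [0.4884, 0.0895, 0.1499]
tool_rot: [0.0, 0.783, 0.622, 0.0]
contact_force: [0.2, 1.0, -0.8]
gripper_width: 0.848
```

Request:
move_arm(increments="0.85 0 0 20 0 0 0; 0.85 0 0 20 0 0 0; 0.85 0 0 20 0 0 0; 0.85 0 30 20 0 0 0; 0.85 0 40 0 0 0 0; 0.85 0 40 0 0 0 0; 0.85 0 40 0 0 0 0; 0.85 0 40 0 0 0 0")

```text
t: 15.9
eef_pos: [0.4883, 0.2808, 0.2296]
tool_rot: [0.0, 0.783, 0.622, 0.001]
contact_force: [0.6, 0.1, 0.7]
gripper_width: 0.851
```

```bash
python3 look.py m8;python3 st.py
python3 - <<'E'
from h import *
H=np.array([.637,.055]);th=-.229
for s in (.157,.160,.165): 
    X=np.r_[H-s*np.array([np.cos(th),np.sin(th)]),.104];print(s,X,proj("scene",X),proj("top",X))
b,_=vision.read_camera("top")
for c,s in blobs(b,(190,90,300,230),75,15): print(c.round(1),s)
E
```

```text
[284.6 137.6] [283 130   7  16  54] [0.6835 0.1656 0.153 ] [0.7116 0.2272 0.104 ]
[300.4 144.9] [295 139  11  13  94] [0.7191 0.1091 0.153 ] [0.7491 0.1677 0.104 ]
[260.4 147.1] [257 141   8  14  95] [0.5839 0.1404 0.153 ] [0.6069 0.2007 0.104 ]
[290.1 151.9] [285 149  11   6  38] [0.67  0.084 0.153] [0.6974 0.1413 0.104 ]
[309.6 171.3] [305 165  10  14 111] [ 0.6905 -0.0295  0.153 ] [0.719  0.0219 0.104 ]
[237.3 172.8] [233 166   9  15 101] [0.4683 0.0367 0.153 ] [0.4852 0.0916 0.104 ]
[266.1 174.4] [262 168   9  14 116] [5.525e-01 3.000e-04 1.530e-01] [0.5739 0.0533 0.104 ]
[290. 198.] [281 197  19   3  34] [ 0.5828 -0.1245  0.153 ] [ 0.6058 -0.078   0.104 ]
[326.9 208.3] [324 204   6  10  40] [ 0.6689 -0.1993  0.153 ] [ 0.6963 -0.1567  0.104 ]
t 16.0 p [0.4871 0.2851 0.2293] yang -12.73 z [ 0.001  0.003 -1.   ] F [-0.3 -0.2  0.5] w 0.854 q [-0.81  0.3   0.21  1.84 -0.07  1.01 -0.79]
0.157 [0.48409866 0.09063959 0.104     ] [237.06745116 172.98928326] [224.69149933 206.1648784 ]
0.16 [0.48117698 0.0913206  0.104     ] [236.17412378 173.04211992] [224.41279593 207.29645317]
0.165 [0.47630751 0.09245562 0.104     ] [234.68454802 173.13022223] [223.94787293 209.18410556]
[216.4 110.6] [212 104   9  15  99]
[287.1 117.8] [284 116   7   4  17]
[268.6 140.9] [258 133  22  16 197]
[204.3 164.5] [200 159  10  12  82]
[259.4 175.9] [255 170  10  13  82]
[224.8 206. ] [221 201   9  10  77]
```

View pics/m8.png

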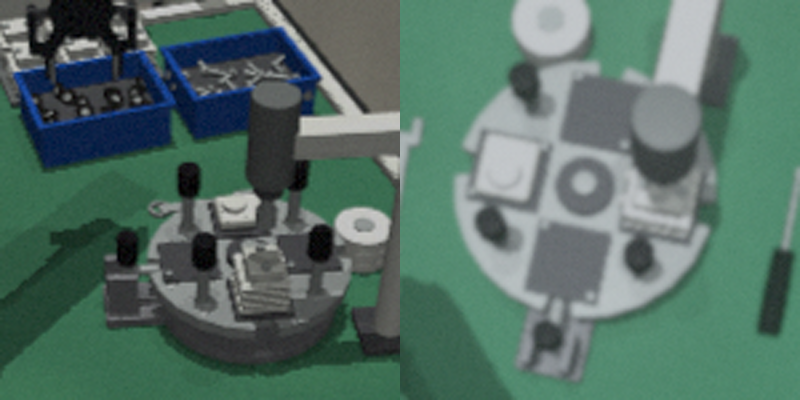

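Request:
move_arm(increments="0.85 0 0 0 0 0 0; 0.85 0 0 0 0 0 0; 0.85 0 0 0 0 0 0; 0.85 0 0 0 0 0 0; 0.85 0 0 0 0 0 0; 0.85 0 0 0 0 0 0; 0.85 0 0 0 0 0 0; 0.85 0 0 0 0 0 0")

```text
t: 17.05
eef_pos: [0.4881, 0.2796, 0.2283]
tool_rot: [-0.0, 0.783, 0.622, -0.0]
contact_force: [0.0, 0.3, -0.4]
gripper_width: 0.85
```

```bash
python3 - <<'E'
from h import *
b,_=vision.read_camera("top"); a=np.load("top0.npz")["p"]
cv2.imwrite("pics/end.png",b[:,:,::-1])
E
python3 -c "
from station import bot
print(bot.hand_in())"
```

```text
the job is handed in; nothing more can be done
None
```

View pics/end.png

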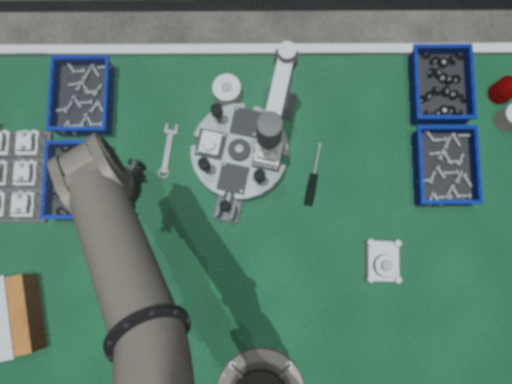

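The table is turned one position and locked, and I handed the job in at about 17 s. The hand-in gives no verdict.

- **Turning:** the spindle stands on the right. I caged knob_1 and swept it about 70° anticlockwise. When I let go, the detent pulled the table the rest of the way, and the cylinder now stands under the spindle socket. The knobs then measured within about 2 mm of where the quarter turn should put them.
- **Locking:** I pushed the plunger until it hit a hard stop, at about 18 N on the tool. After letting go, its handle was within 0.3 px of the home position (157 mm before the axis) in both cameras. The travel I measured was about 24 mm.
- **Final state:** the arm is clear of everything and the tool force reads about zero. In the last top picture the spindle stand, flywheels, spanner, screwdriver and crankcase look as they did at the start.
- **Not checked:** the spare cylinder was hidden behind the arm in that last picture. At its spot the tool stayed more than 150 mm above the bench.

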